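# Slide a fruit tart off its transfer board on to the serving slab

## Task

Put the fruit tart on the marble slab without touching it: take the wooden transfer board by its handle and push it on until its front edge is past the middle of the slab, then raise the handle slowly, front edge down on the slab, just until the tart starts to slide, and hold the board still at that angle while the tart runs gently down until its leading end stands on the slab. Keeping the slope, draw the board back out from under the tart so that the tart settles flat in the middle of the slab and square with it, then lay the board down flat again on the cutting board behind the tart, clear of it, and let go. Leave the kitchen things standing around as they are.

Things in the scene. Friction and masses are not known exactly. Their poses are not given: they have to be found in the camera images.
- paddle: loose wooden transfer board, 0.34 kg, lying flat on the cutting board, its front end on the slab. Blade 200 long, 130 wide, 10 mm thick; handle 117 long, 30 wide, 18 mm thick, in line, undersides flush. Origin: centre of the blade's underside; +x from handle to front edge (the way the tart slides), z up. Blade x -100 to +100 mm, handle x -217 to -100 mm
- paddle_front (a point): middle of the board's front lower edge, 100 mm ahead (+x) of the board's origin, at underside height; with the handle raised the board pivots on this edge. At the start it lies 5 to 30 mm on to the slab
- paddle_grip (a point): the place to hold the handle, 160 mm behind (-x) the board's origin, mid-thickness, 9 mm above the underside; 260 mm behind the front edge
- tart: loose rigid rectangular fruit tart, 0.33 to 0.53 kg, 160 x 90 mm, crust 28 mm high, berries to 38 mm, lying on the blade, length roughly along the board. Origin: centre of its underside; x along its length to the board's front; z up. It starts to slide at a tilt between 16 and 26 degrees, different each time, runs until its leading lower edge stands on the slab and stops, tail still on the board
- slab: loose marble serving slab, 240 mm long, 180 mm wide, 15 mm thick, 1.75 kg, lying on the table just beyond the cutting board and nearly in line with it. Origin: centre of its underside; x along its length, away from the cutting board; z up; its top is 15 mm above the table, level with the top of the cutting board
- cutting_board: fixed white plastic cutting board, 380 mm long (x), 300 mm wide (y), 15 mm thick, flat on the table at height 0. Origin: centre of its underside; x points to the slab
- palette_knife: bystander: loose palette knife, 260 mm long, black handle, lying on the cutting board beside the wooden board
- berry_bowl: bystander: white bowl of berries, 104 mm wide, 45 mm high, beside the slab
- sugar_shaker: bystander: steel sugar shaker, 62 mm wide, 126 mm high, beside the slab on the robot's side
- pastry_brush: bystander: pastry brush, 200 mm long, lying on the table on the robot's right
- glaze_jar: bystander: amber jar with a brass lid, 72 mm wide, 85 mm high, beyond the cutting board
- tartlet_plate: bystander: white plate with three small tarts, 192 mm wide, about 50 mm high, on the robot's left
- tart_nose (a point): middle of the tart's leading lower edge, 80 mm ahead (+x) of its origin. After a gentle slide it stands on the slab 20 to 35 mm ahead of the board's front edge; the tart then stays put on the slab (friction about 0.6) while the tilted board is drawn back

How it is judged (in metres and radians):
On the way, in this order (a step that is already met when the one before it is completed fails the run):
1. the board is held still and tilted while the tart, slid down it by itself, reaches out over the front edge on to the slab (angle between paddle's own z axis and vertical above 0.24 rad and x of tart in the frame of paddle above 0.032 m and linear speed of paddle below 0.03 m/s and angular speed of paddle below 0.06 rad/s), for 0.3 s.
2. the board has been drawn out and the tart lies level on the slab, clear of it (angle between tart's own z axis and vertical below 0.04 rad and z of tart in the frame of slab between 0.011 and 0.019 m and contact force between tart and paddle below 0.1 N), for 0.2 s.
At the end, for the whole second after the job is handed in: The tart lies flat and at rest on the slab, its centre within 30 mm of the slab's centre each way and its length within 12 degrees of the slab's; the transfer board lies flat and at rest on the cutting board behind the tart (its front may still lie on the slab's edge), not touching the tart (all of step 2 and x of tart in the frame of slab between -0.03 and 0.03 m and y of tart in the frame of slab between -0.03 and 0.03 m and angle between the x axis of tart and the x axis of slab, either way round below 0.22 rad and linear speed of each of tart, paddle below 0.01 m/s and angle between paddle's own z axis and vertical below 0.04 rad and height (world z) of paddle between 0.011 and 0.019 m and x of paddle in the frame of tart below -0.175 m).
It fails at once if the fingers touch the tart (contact force between the fingers and tart above 0.5 N).
It fails at once if the tart shoots off (faster than 0.45 m/s) (linear speed of tart above 0.45 m/s).
It fails at once if the board is tilted far steeper than sliding needs (over 34 degrees) (angle between paddle's own z axis and vertical above 0.6 rad).
It fails at once if a bystander is pushed more than 30 mm (distance of any of palette_knife, berry_bowl, sugar_shaker, pastry_brush, glaze_jar, tartlet_plate from where it was at the start of the episode above 0.03 m).
It also fails if it takes over 58 s, if anything falls off the work surface, if the arm or the gripper's body presses on something with over 40 N, if the wrist force passes 120 N, or if a joint passes its speed limit or range.

## Robot

A 7-joint arm with a two-finger parallel gripper is mounted at the origin on the work surface. World frame = base frame: x ahead of the robot, y to its left, z up, the work surface at z = 0. Lengths are in m, angles in degrees, forces in N, time in s.
With the tool pointing down it reaches from about 0.425 to 0.875 m from the base axis. Payload 4.7 kg.
Tool frame: the origin (TCP) lies on the front face of the gripper's body, between the roots of the fingers; the fingertips stand 70 mm ahead of it and the grasp point (between the pads) lies 51 mm ahead of it (tip_extent is the distance from the TCP to the fingertips, in m); z points along the fingers, y is the direction in which the jaws open and shut (so a half turn about z gives the same grasp; the last joint's range is limited). The gripper opens to 87 mm and grips with 3 to 60 N. Pads are 19 mm wide; open, the fingers measure 117 mm over their backs; the gripper's body (75 mm by 190 mm) begins 51 mm behind the grasp point.
Start: joints at [73.172, 18.392, -4.016, 83.108, 1.295, 78.541, -3.26], TCP at [0.197, -0.619, 0.292] pointing down, gripper open.
Joint ranges: [-163.93, 163.93], [-17.29, 119.83], [-79.2, 71.16], [3.27, 140.29], [-89.18, 269.18], [5.43, 117.66], [-154.24, 154.24]. Speed limits (degrees/s): [147.25, 147.25, 180, 180, 180, 180, 180].

## Interface

Orientations are given as [roll, pitch, yaw] about the fixed x, y, z axes, in that order (R = Rz(yaw) Ry(pitch) Rx(roll)).
In Python, from cell import * gives the robot as it stands.
- The arm moves only by the tool carry_out, never from a script. Its argument "increments" is text: rows parted by semicolons, each of 7 numbers parted by spaces: the opening, from 0 (shut) to 1 (fully open), then the shift along the tool's x, y, z in m, then the turn, a rotation vector about the tool's x, y, z in degrees. A call has 1 to 20 rows; each row shifts and turns the pose as measured when the row begins, along the tool's axes as they then stand; what a row does not reach is not made up. A row lasts 1/8 s, in which the tool goes at most 62.5 mm and 10.7 degrees, less where a joint would pass 70% of its speed; a pose out of reach is approached as far as the arm can. A call is refused whole if a number of a shift passes 0.0625 or a number of a turn 10.7, either way. A call with a gripper value outside its range is refused whole. The fingers move at their own pace and stop on an object; "force" is the grip in N (left out, the last holds). Time passes only in rows, so rows that do not move let the fingers close. It gives the time, the measured TCP pose, the force and the opening at its end, in the units of the state.
- get_obs(): the state, without advancing time (a new reading comes with each control period).
- read_camera(name): name is "scene" or "top"; returns a dict with "img" (420x560x3 uint8, blue, green, red), "fx", "fy", "cx", "cy" (pixels), "world_from_camera" (4x4, takes a point from camera to world coordinates). Camera axes: x right, y down, z forward; pixel columns grow to the right and rows downward; lengths in m; the calibration is good to about 2 mm. A picture is of the moment at which its call begins. There is no depth.
- sign_off(): hands the job in, once; it reports no verdict.
Trained networks look in a picture, given as the dict that the camera call returned (one of the last four; its "shot" number tells which), for a name from the list of things; names that differ only in an ending like _2 or _b are one class to them, and where a whole thing is asked for, a point or a joint stands for the part that bears it (a point fixed in the world has none). Each returns a list of dicts, best first, with "confidence" (0 to 1); they miss things now and then, are a little off and sometimes report something else, mostly with a low value. They report only what shows in the picture. A call takes as long as a camera call.
- masks_of(target, picture): "pixels" (420x560 bool, what is visible of it) and "bbox" ([left, top, right, bottom] in pixels, round what is visible of it).
The state is a dict: "time_s": time; "qpos": joint angles; "joint_velocities": joint speeds; "effort": joint torques, N m; "tool_pos": TCP position; "tool_rot": TCP orientation; "force": force on the tool from outside, world axes, zero at the start; "wrist_torque": the same for the moment, N m; "grip_width": finger opening in m.
Only numpy, scipy, OpenCV 4.12 (cv2) and the standard library are available. Lean on these libraries where they do the work, as an engineer would, in place of code of your own. Each camera call takes 0.05 s, during which the arm holds its last target.

## Working session

There is one attempt and no reset: what is moved stays moved. The work goes in short steps, Python scripts to look and compute and a tool call to move; the robot and the scene stay as the last step left them, time stands still between calls to the robot, and variables do not carry over. Pictures are saved under pics/ and viewed, and the job is handed in when it is done.

Besides the shell and the picture viewer there is one more tool, called by a JSON object that holds its "op" and its "data". carry_out: Moves the arm, as the interface text tells. Its arguments: {"type":"object","properties":{"increments":{"type":"string"},"force":{"type":"number"}},"required":["increments"]}

```bash
ls; mkdir -p pics; python3 - <<'E'
from cell import *
import cv2
o=get_obs();print(o)
for n in ("scene","top"):
    p=read_camera(n);cv2.imwrite(f"pics/{n}0.png",p["img"]);print(n,p["fx"],p["fy"],p["cx"],p["cy"],p["world_from_camera"],p["shot"])
    for t in ("paddle","tart","slab","cutting_board","palette_knife","paddle_front","paddle_grip"):
        print(t,[(round(float(m["confidence"]),2),m["bbox"]) for m in masks_of(t,p)])
E
```

```text
pics
{'time_s': 0.0, 'qpos': array([73.1718778 , 18.44016828, -4.01620204, 83.17585345,  1.29594053,
       78.54017859, -3.25891755]), 'joint_velocities': array([-0.13844638,  0.03897186, -0.03927786, -0.09703232, -0.06407708,
       -0.0706525 , -0.00371817]), 'effort': array([-3.15005782e-04, -4.91291749e+01, -4.03981721e-01, -3.12528169e+01,
       -6.39115996e-02,  4.35171963e-02,  1.92136604e-04]), 'tool_pos': array([ 0.19676124, -0.61905898,  0.29114058]), 'tool_rot': array([-1.79889099e+02,  6.46854385e-03,  1.76398058e+01]), 'force': array([-0.16302597, -0.10415313,  0.48235029]), 'wrist_torque': array([-0.01750562,  0.02937971,  0.00151491]), 'grip_width': 0.0872427539571908}
scene 390.33806286616414 390.33806286616414 272.06234101272327 212.24069729391806 [[ 0.63047642  0.59027047 -0.50406374  1.25007843]
 [ 0.77607383 -0.4914569   0.39519557 -0.51870924]
 [-0.01445333 -0.64035216 -0.76794545  1.10554847]
 [ 0.          0.          0.          1.        ]] 1
paddle [(0.71, [206.0, 198.0, 275.4, 263.1])]
tart [(0.9, [220.5, 195.0, 271.5, 235.3])]
slab [(0.61, [242.9, 161.2,
[... 417 characters left out ...]
 285.08351354925105 212.7389930645291 [[-0.01505707 -0.98095427  0.19365436  0.28358066]
 [-0.99981119  0.01715     0.00913556  0.01839336]
 [-0.01228274 -0.19348024 -0.98102728  1.5664271 ]
 [ 0.          0.          0.          1.        ]] 2
paddle [(0.59, [278.2, 212.4, 381.2, 270.3])]
tart [(0.57, [284.4, 219.7, 338.9, 258.7])]
slab [(0.95, [206.1, 217.2, 289.1, 296.5])]
cutting_board [(0.83, [277.1, 171.1, 421.5, 296.9]), (0.75, [279.3, 213.0, 382.0, 269.9])]
palette_knife [(0.7, [289.8, 179.7, 370.7, 209.8])]
paddle_front [(0.84, [274.6, 212.1, 383.1, 267.8])]
paddle_grip [(0.71, [276.0, 212.6, 380.0, 269.7]), (0.38, [202.9, 218.6, 290.3, 296.7]), (0.22, [322.5, 154.9, 349.3, 181.8])]
```

```bash
python3 - <<'E'
import cv2
a=cv2.imread("pics/scene0.png");cv2.imwrite("pics/scene0c.png",cv2.resize(a[130:330,120:386],None,fx=3,fy=3,interpolation=cv2.INTER_CUBIC))
a=cv2.imread("pics/top0.png");cv2.imwrite("pics/top0c.png",cv2.resize(a[140:340,190:456],None,fx=3,fy=3,interpolation=cv2.INTER_CUBIC))
E
```

```text
(no output)
```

View pics/scene0c.png

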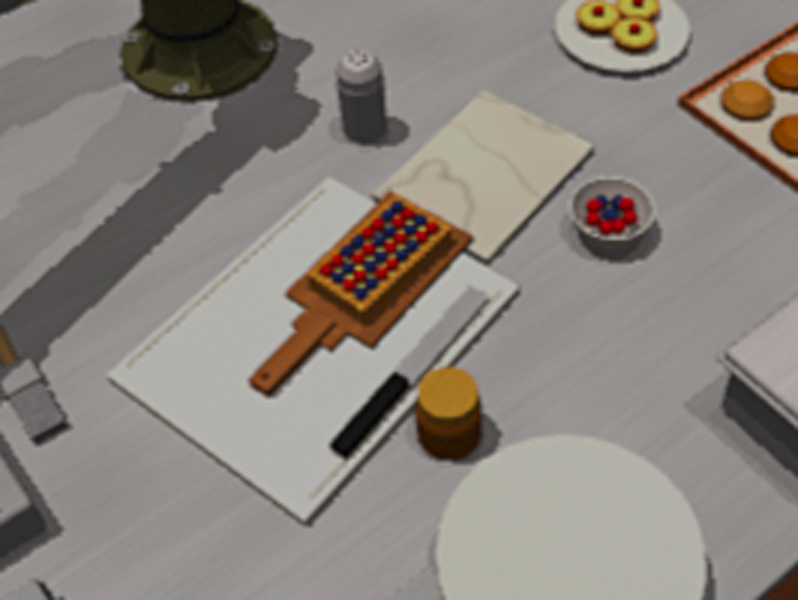

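View pics/top0c.png

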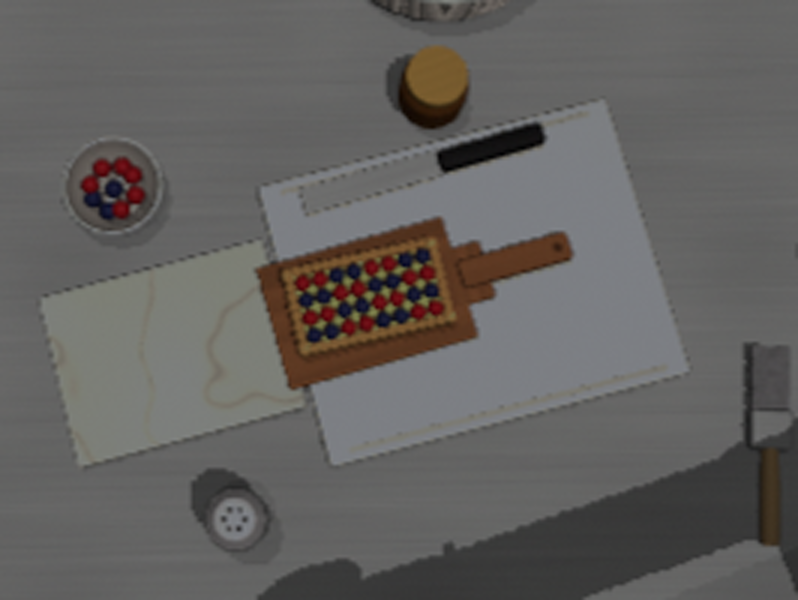

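View pics/scene0.png

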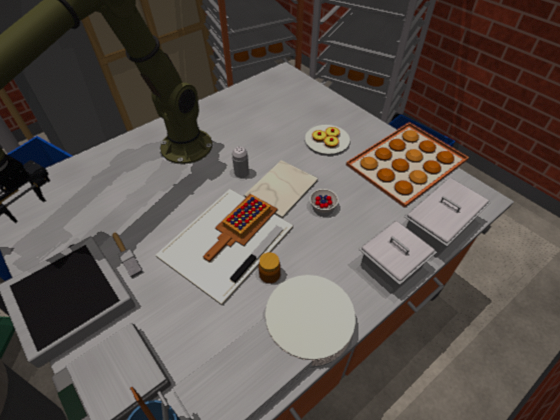

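View pics/top0.png

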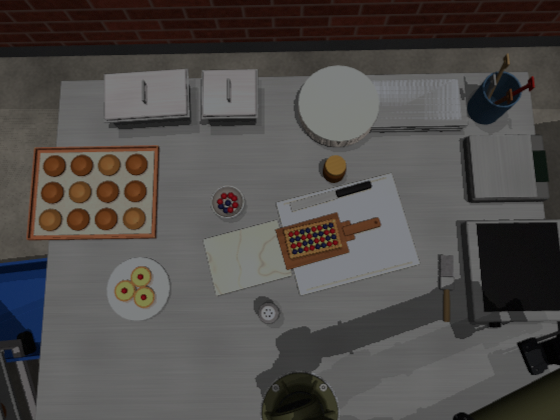

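```bash
cat > h.py <<'E'
import numpy as np, cv2
from scipy.optimize import least_squares
def proj(p,W):
    C=np.linalg.inv(p["world_from_camera"]);q=np.atleast_2d(W)@C[:3,:3].T+C[:3,3]
    return np.c_[p["fx"]*q[:,0]/q[:,2]+p["cx"],p["fy"]*q[:,1]/q[:,2]+p["cy"]]
def unproj(p,uv,z):
    uv=np.atleast_2d(np.asarray(uv,float));T=p["world_from_camera"]
    d=np.c_[(uv[:,0]-p["cx"])/p["fx"],(uv[:,1]-p["cy"])/p["fy"],np.ones(len(uv))]@T[:3,:3].T
    return T[:3,3]+d*((z-T[2,3])/d[:,2])[:,None]
def w(pose,L):
    x,y,a=pose;L=np.atleast_2d(L);c,s=np.cos(a),np.sin(a)
    return np.c_[x+c*L[:,0]-s*L[:,1],y+s*L[:,0]+c*L[:,1],L[:,2]]
def rect(l,b,z):
    return np.array([[l/2,b/2,z],[l/2,-b/2,z],[-l/2,-b/2,z],[-l/2,b/2,z]])
E
cat > fit0.py <<'E'
from cell import *
from h import *
T=read_camera("top");S=read_camera("scene")
t=lambda x,y:(x/3-1/3+190,y/3-1/3+140)
s=lambda x,y:(x/3-1/3+120,y/3-1/3+130)
# objs: local pts (front-left, front-right, rear-right, rear-left); board +x ~ world +y(left in top img) ; left = world -x... 
N=None
obj={
"paddle":(rect(.2,.13,.025),[t(292,388),t(258,267),t(443,218),t(478,335)],[N,s(472,238),s(373,347),s(288,294)]),
"slab":(rect(.24,.18,.015),[t(80,466),t(40,297),N,N],[s(485,92),s(593,149),s(487,260),N]),
"cb":(rect(.38,.30,.015),[t(331,465),t(260,186),t(604,99),t(690,373)],[s(330,178),s(519,289),s(307,520),s(109,375)]),
"tart":(rect(.16,.09,.043+.010),[t(303,357),t(280,270),t(432,238),t(456,318)],[s(391,194),s(452,232),s(363,312),s(309,272)])}
res={}
for n,(L,a,b) in obj.items():
    def f(q):
        r=[]
        for P,o in ((T,a),(S,b)):
            pr=proj(P,w(q,L))
            for i in range(4):
                if o[i] is not None:r+=list(pr[i]-np.array(o[i]))
        return r
    x0=[.55,-.1,1.8]
    g=least_squares(f,x0,loss="soft_l1");res[n]=g.x
    print(n,np.round(g.x[:2],4),round(np.degrees(g.x[2]),2),"res",np.round(f(g.x),1))
for nm,P,(ox,oy) in (("top",T,(190,140)),("scene",S,(120,130))):
    im=cv2.resize(P["img"][oy:oy+200,ox:ox+266],None,fx=3,fy=3,interpolation=cv2.INTER_CUBIC)
    for n,(L,_,_) in obj.items():
        uv=(proj(P,w(res[n],L))-[ox,oy]+1/3)*3
        cv2.polylines(im,[np.round(uv).astype(int)],True,(0,255,0),1)
    h=(proj(P,w(res["paddle"],[[-.1,0,.033],[-.217,0,.033]]))-[ox,oy]+1/3)*3
    cv2.polylines(im,[np.round(h).astype(int)],False,(255,0,255),1)
    cv2.imwrite(f"pics/{nm}0fit.png",im)
E
python3 fit0.py
```

```text
paddle [ 0.5019 -0.0491] 104.95 res [-0.4  0.1 -0.5 -0.2 -0.2 -1.3  0.6 -0.2  0.5 -0.7 -0.9 -0.2 -1.6 -0.2]
slab [0.456  0.1507] 104.05 res [-0.  -0.1 -0.1 -0.6 -0.8 -0.5  0.4 -1.1 -0.3  0.3]
cb [ 0.5258 -0.1565] 103.6 res [-0.5  0.3 -1.2 -0.4  0.4 -0.9  0.2 -0.5 -0.2 -1.   0.5 -1.2 -0.9  0.6
 -1.4 -0.3]
tart [ 0.5035 -0.0487] 102.76 res [-0.5 -0.   0.1  0.2  0.6 -1.5  0.2  0.4  1.1 -0.5  0.1 -1.9  0.2  0.
 -1.4  0.6]
```

View pics/top0fit.png

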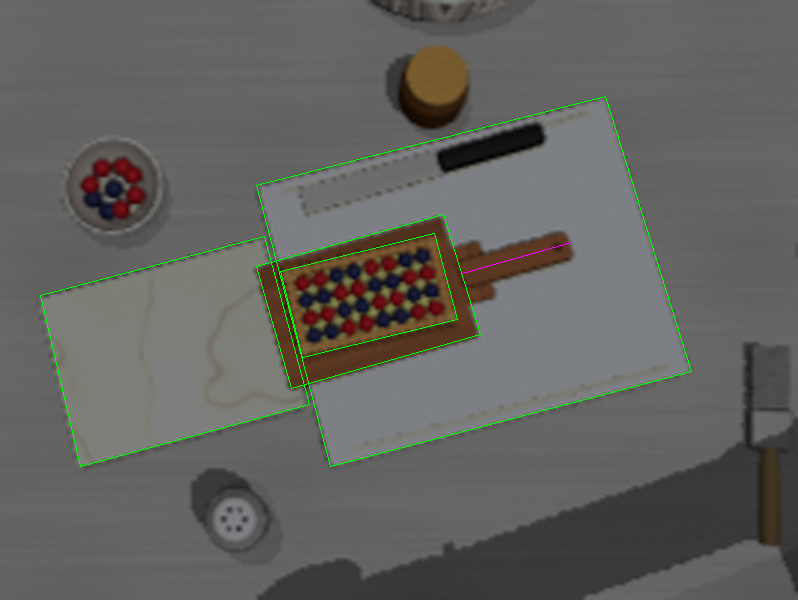

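View pics/scene0fit.png

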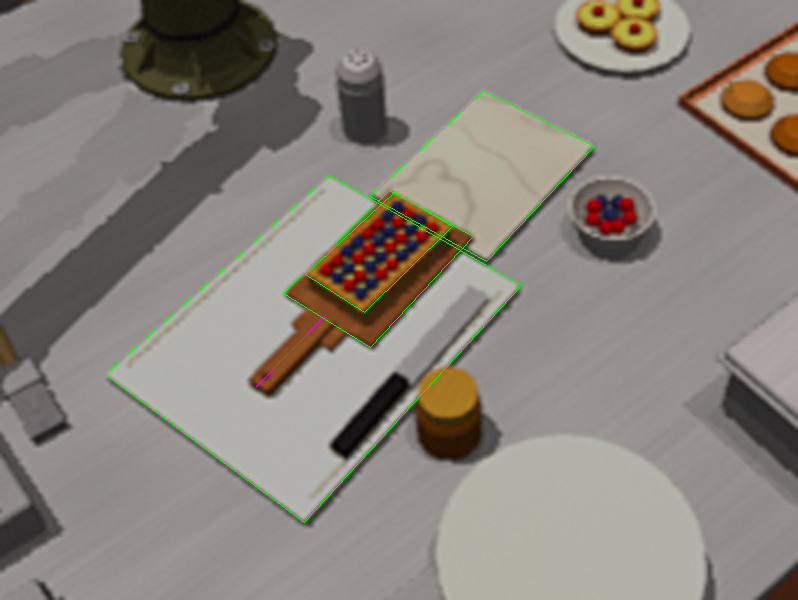

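{"op": "carry_out", "data": {"increments": "1 0 0 0 0 0 -9.7; 1 0 0 0 0 0 -9.7; 1 0 0 0 0 0 -9.7; 1 0 0 0 0 0 -9.7; 1 0 0 0 0 0 -9.7; 1 0 0 0 0 0 -9.7; 1 0 0 0 0 0 -9.7; 1 0 0 0 0 0 -9.7; 1 0 0 0 0 0 -9.7; 1 0 0 0 0 0 0", "force": 60}}

```text
time_s: 2.15
tool_pos: [0.1968, -0.6195, 0.2924]
tool_rot: [-180.0, 0.0, 107.7]
force: [0.1, -0.2, -0.6]
grip_width: 0.087
```

{"op": "carry_out", "data": {"increments": "1 0 0 0 0 0 2.7; 1 0.031 0.044 0 0 0 0; 1 0.031 0.044 0 0 0 0; 1 0.031 0.044 0 0 0 0; 1 0.031 0.044 0 0 0 0; 1 0.031 0.044 0 0 0 0; 1 0.031 0.044 0 0 0 0; 1 0.031 0.044 0 0 0 0; 1 0.031 0.044 0 0 0 0; 1 0.031 0.044 0 0 0 0; 1 0.016 0.022 0 0 0 0; 1 0 0 0 0 0 0"}}

```text
time_s: 3.65
tool_pos: [0.5425, -0.223, 0.2929]
tool_rot: [179.8, 0.3, 102.2]
force: [0.2, -0.6, -0.4]
grip_width: 0.087
```

```bash
cat > st.py <<'E'
from cell import *
import numpy as np
from scipy.spatial.transform import Rotation as R
o=get_obs()
p=np.array(o["tool_pos"]);M=R.from_euler("xyz",o["tool_rot"],degrees=True).as_matrix()
a=np.radians(104.95);tgt=np.array([.5019,-.0491,0])-.16*np.array([np.cos(a),np.sin(a),0]);tgt[2]=.087
print(round(o["time_s"],2),np.round(p,4),np.round(o["tool_rot"],2),"F",np.round(o["force"],1),"T",np.round(o["wrist_torque"],2),"w",round(o["grip_width"],4),"q",np.round(o["qpos"],1))
print("to grasp, tool axes",np.round(M.T@(tgt-p),4))
E
python3 st.py
```

```text
3.65 [ 0.5425 -0.223   0.2929] [179.84   0.26 102.18] F [ 0.2 -0.6 -0.4] T [-0.07 -0.07  0.02] w 0.087 q [ 49.4  13.3 -34.6  91.7   7.8  77.2  26. ]
to grasp, tool axes [0.0197 0.0041 0.2058]
```

{"op": "carry_out", "data": {"increments": "1 0.01 0.002 0.03 0 0 -2.8; 1 0.01 0.002 0.03 0 0 0; 1 0 0 0.03 0 0 0; 1 0 0 0.03 0 0 0; 1 0 0 0.025 0 0 0; 1 0 0 0.01 0 0 0; 1 0 0 0 0 0 0"}}

```text
time_s: 4.53
tool_pos: [0.5371, -0.2152, 0.1346]
tool_rot: [-179.9, 0.7, 103.5]
force: [0.2, 0.2, -0.2]
grip_width: 0.0871
```

```bash
python3 st.py; python3 - <<'E'
from cell import *
import cv2
a=read_camera("top")["img"];b=read_camera("scene")["img"]
cv2.imwrite("pics/t1.png",cv2.resize(a[160:300,240:425],None,fx=4,fy=4,interpolation=cv2.INTER_CUBIC))
cv2.imwrite("pics/s1.png",cv2.resize(b[160:310,150:336],None,fx=4,fy=4,interpolation=cv2.INTER_CUBIC))
E
```

```text
4.53 [ 0.5371 -0.2152  0.1346] [-179.95    0.69  103.47] F [ 0.2  0.2 -0.2] T [ 0.03 -0.1   0.03] w 0.0871 q [ 47.2  20.3 -33.4 103.   13.4  60.3  22.3]
to grasp, tool axes [0.0104 0.0086 0.0474]
```

View pics/t1.png

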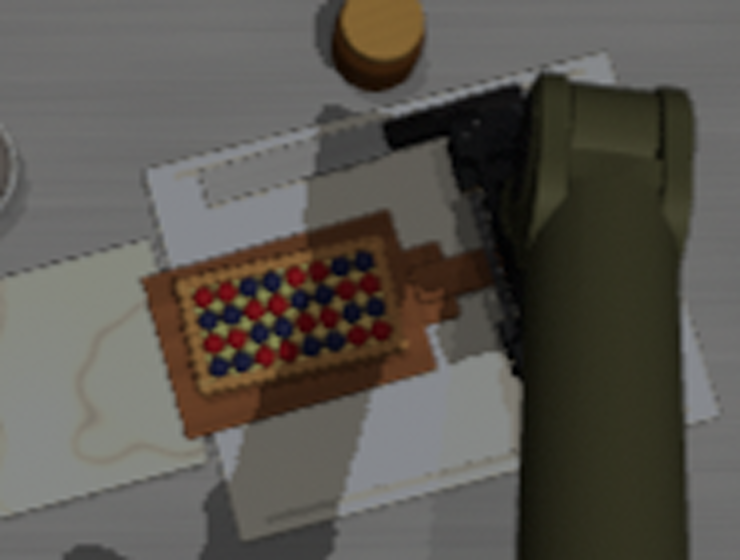

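View pics/s1.png

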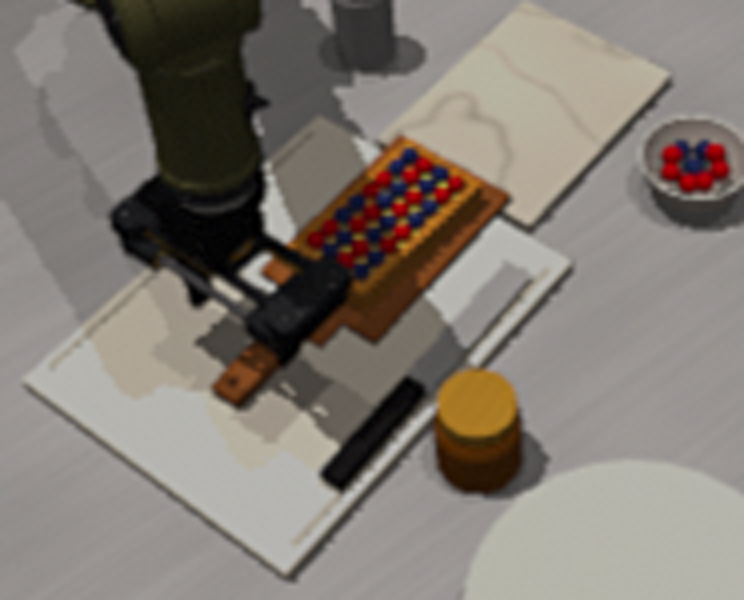

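{"op": "carry_out", "data": {"increments": "1 0.005 0.004 0 0 0 -1.5; 1 0.005 0.004 0.01 0 0 0; 1 0 0 0.01 0 0 0; 1 0 0 0.01 0 0 0; 1 0 0 0 0 0 0"}}

```text
time_s: 5.25
tool_pos: [0.545, -0.2027, 0.1054]
tool_rot: [179.8, 0.9, 105.2]
force: [-0.2, 0.1, -0.7]
grip_width: 0.0869
```

```bash
python3 st.py
```

```text
5.25 [ 0.545  -0.2027  0.1054] [179.84   0.88 105.15] F [-0.2  0.1 -0.7] T [ 0.   -0.14  0.04] w 0.0869 q [ 45.5  22.6 -33.2 104.   15.4  57.2  21.1]
to grasp, tool axes [-0.0001 -0.0021  0.0184]
```

{"op": "carry_out", "data": {"increments": "1 0 -0.002 0.006 0 0.9 0; 1 0 0 0.006 0 0 0; 1 0 0 0.005 0 0 0; 1 0 0 0 0 0 0"}}

```text
time_s: 5.75
tool_pos: [0.5429, -0.204, 0.0871]
tool_rot: [179.8, -0.1, 105.1]
force: [-0.1, 0.7, 0.4]
grip_width: 0.0873
```

```bash
python3 st.py
```

```text
5.75 [ 0.5429 -0.204   0.0871] [ 1.7984e+02 -8.0000e-02  1.0509e+02] F [-0.1  0.7  0.4] T [-0.02 -0.14 -0.04] w 0.0873 q [ 45.7  24.2 -32.9 104.5  15.5  55.8  21.4]
to grasp, tool axes [0.0002 0.0004 0.0001]
```

Close with 50 N.

{"op": "carry_out", "data": {"increments": "0 0 0 0 0 0 0; 0 0 0 0 0 0 0; 0 0 0 0 0 0 0; 0 0 0 0 0 0 0; 0 0 0 0 0 0 0; 0 0 0 0 0 0 0", "force": 50}}

```text
time_s: 6.5
tool_pos: [0.5435, -0.204, 0.0879]
tool_rot: [179.8, -0.0, 105.1]
force: [0.3, -0.2, -0.3]
grip_width: 0.0352
```

```bash
python3 st.py
```

```text
6.5 [ 0.5435 -0.204   0.0879] [ 1.7978e+02 -2.0000e-02  1.0511e+02] F [ 0.3 -0.2 -0.3] T [-0.02 -0.14 -0.06] w 0.0352 q [ 45.7  24.1 -33.  104.4  15.5  55.8  21.4]
to grasp, tool axes [ 0.0004 -0.0002  0.0009]
```

{"op": "carry_out", "data": {"increments": "0 0 0 0 0 0 0; 0 0 0 0 0 0 0; 0 0.004 0 0 0 0 0; 0 0.008 0 0 0 0 0; 0 0.01 0 0 0 0 0; 0 0.01 0 0 0 0 0; 0 0.01 0 0 0 0 0; 0 0.006 0 0 0 0 0; 0 0 0 0 0 0 0"}}

```text
time_s: 7.62
tool_pos: [0.5298, -0.156, 0.0879]
tool_rot: [179.8, 0.2, 105.1]
force: [1.1, -1.7, 0.1]
grip_width: 0.0299
```

```bash
python3 st.py
```

```text
7.62 [ 0.5298 -0.156   0.0879] [1.798e+02 1.500e-01 1.051e+02] F [ 1.1 -1.7  0.1] T [-0.32 -0.1  -0.01] w 0.0299 q [ 43.5  21.2 -34.5 108.4  14.7  54.5  17.4]
to grasp, tool axes [-0.0495  0.0005  0.001 ]
```

{"op": "carry_out", "data": {"increments": "0 0.006 0 0 0 0 0; 0 0.01 0 0 0 0 0; 0 0.012 0 0 0 0 0; 0 0.012 0 0 0 0 0; 0 0.012 0 0 0 0 0; 0 0.012 0 0 0 0 0; 0 0.012 0 0 0 0 0; 0 0.012 0 0 0 0 0; 0 0.008 0 0 0 0 0; 0 0.004 0 0 0 0 0; 0 0 0 0 0 0 0; 0 0 0 0 0 0 0"}}

```text
time_s: 9.12
tool_pos: [0.5019, -0.0528, 0.0879]
tool_rot: [179.8, 0.2, 105.1]
force: [1.1, -2.1, 0.3]
grip_width: 0.0296
```

```bash
python3 st.py; python3 - <<'E'
from cell import *
from h import *
T=read_camera("top");S=read_camera("scene")
s0=np.array([.456,.1507,np.radians(104.05)])
# predicted front/nose
for nm,P,b in (("t2",T,(140,300,190,404)),("s2",S,(120,290,190,404))):
    im=cv2.resize(P["img"][b[0]:b[1],b[2]:b[3]],None,fx=3.5,fy=3.5,interpolation=cv2.INTER_CUBIC)
    uv=(proj(P,w(s0,rect(.24,.18,.015)))-[b[2],b[0]]+.36)*3.5
    cv2.polylines(im,[np.round(uv).astype(int)],True,(0,255,0),1)
    cv2.imwrite(f"pics/{nm}.png",im)
E
```

```text
9.12 [ 0.5019 -0.0528  0.0879] [179.81   0.19 105.1 ] F [ 1.1 -2.1  0.3] T [-0.51 -0.2  -0.01] w 0.0296 q [ 37.6  16.4 -38.3 114.8  12.8  52.7   7.8]
to grasp, tool axes [-0.1564  0.0005  0.0014]
```

View pics/t2.png

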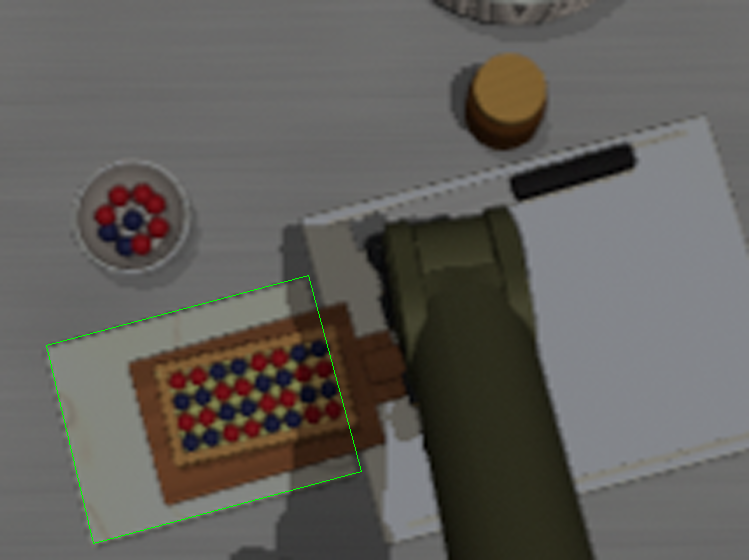

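View pics/s2.png

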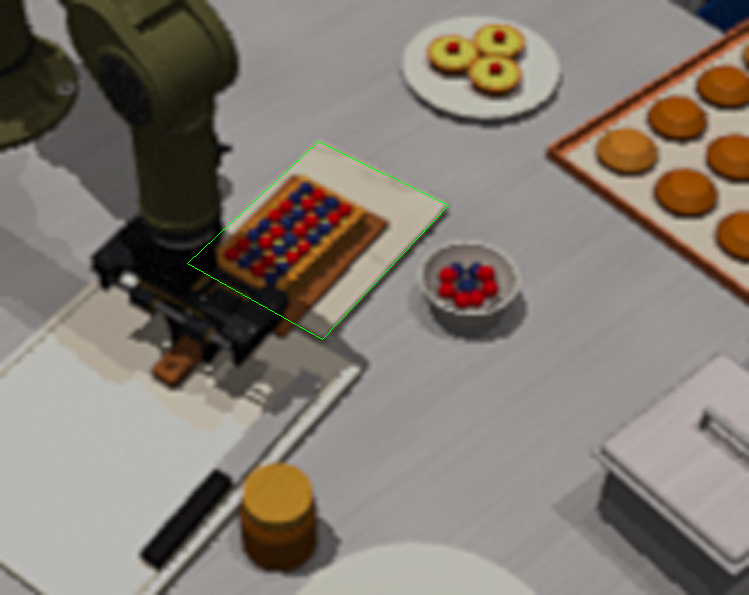

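```bash
cat > st2.py <<'E'
import sys
from cell import *
from h import *
from scipy.spatial.transform import Rotation as R
o=get_obs()
p=np.array(o["tool_pos"]);M=R.from_euler("xyz",o["tool_rot"],degrees=True).as_matrix()
B=M@np.diag([1,-1,-1.])   # board axes
f=p+M@[.26,0,.0729]; O=f-.1*B[:,0]
a=np.radians(104.05);Sx=np.array([np.cos(a),np.sin(a)]);Sy=np.array([-Sx[1],Sx[0]])
d=f[:2]-[.456,.1507]
print("t",round(o["time_s"],2),"tilt",round(np.degrees(np.arccos(B[2,2])),2),"sgn",round(B[2,0],2),"front slab x,y,z mm",np.round([d@Sx*1e3,d@Sy*1e3,f[2]*1e3],1),"rot yaw err",round(np.degrees(np.arctan2(B[1,0],B[0,0]))-104.05,2),"roll",round(np.degrees(B[2,1]),2),"F",np.round(o["force"],1),"T",np.round(o["wrist_torque"],2),"w",round(o["grip_width"],4),"q",np.round(o["qpos"],1))
if len(sys.argv)>1:
    k=sys.argv[1]
    ims=[]
    for nm,bx in (("top",(190,290,200,330)),("scene",(130,240,210,340))):
        P=read_camera(nm)
        m=masks_of("tart",P)
        b=bx
        im=cv2.resize(P["img"][b[0]:b[1],b[2]:b[3]],None,fx=5.5,fy=5.5,interpolation=cv2.INTER_CUBIC)
        if m:
            px=m[0]["pixels"]
            best=[]
            for s in np.arange(-.02,.08,.002):
                v=np.array([[sx*.08+s,sy*.045,z] for sx in(1,-1) for sy in(1,-1) for z in(.01,.038)])
                c=R.from_euler("z",-2.2,degrees=True).apply(v)
                uv=proj(P,O+c@B.T)
                hu=cv2.convexHull(uv.astype(np.float32))
                g=np.zeros(px.shape,np.uint8);cv2.fillConvexPoly(g,np.round(hu*16).astype(np.int32),1,shift=4)
                i=(g.astype(bool)&px).sum()/(g.astype(bool)|px).sum();best.append((i,s))
            print(nm,"conf",round(float(m[0]["confidence"]),2),"tart s mm",round(max(best)[1]*1e3),"IoU",round(max(best)[0],3),"IoU@0",round(best[10][0],3))
        L=np.array([[.1,.065,.01],[.1,-.065,.01],[-.1,-.065,.01],[-.1,.065,.01]])
        uv=(proj(P,O+L@B.T)-[b[2],b[0]]+.4)*5.5
        cv2.polylines(im,[np.round(uv).astype(int)],True,(0,255,0),1)
        ims.append(im)
    h=min(400,1000)
    ims=[cv2.resize(i,(400,int(i.shape[0]*400/i.shape[1]))) for i in ims]
    H=max(i.shape[0] for i in ims)
    ims=[cv2.copyMakeBorder(i,0,H-i.shape[0],0,0,cv2.BORDER_CONSTANT) for i in ims]
    cv2.imwrite(f"pics/{k}.png",np.hstack(ims))
E
python3 st2.py a0
```

```text
t 9.22 tilt 0.27 sgn -0.0 front slab x,y,z mm [51.2  9.4 14.1] rot yaw err 1.05 roll -0.19 F [ 0.3 -3.   1.2] T [-0.32 -0.04  0.  ] w 0.0295 q [ 37.6  16.4 -38.3 114.8  12.8  52.7   7.7]
top conf 0.91 tart s mm 0 IoU 0.891 IoU@0 0.891
scene conf 0.56 tart s mm 12 IoU 0.839 IoU@0 0.796
```

View pics/a0.png

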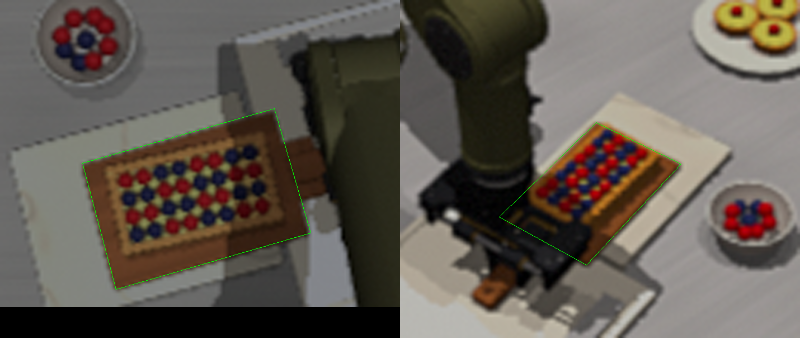

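{"op": "carry_out", "data": {"increments": "0 0.0013 0 -0.0045 0 -1 0; 0 0.0026 0 -0.0091 0 -2 0; 0 0.0026 0 -0.0091 0 -2 0; 0 0.0026 0 -0.0091 0 -2 0; 0 0.0013 0 -0.0045 0 -1 0; 0 0 0 0 0 0 0"}}

```text
time_s: 10.18
tool_pos: [0.4976, -0.0389, 0.1255]
tool_rot: [179.8, 8.7, 105.1]
force: [0.6, -1.6, -3.6]
grip_width: 0.0294
```

```bash
python3 st2.py a1
```

```text
t 10.18 tilt 8.73 sgn -0.15 front slab x,y,z mm [51.9  9.9 14. ] rot yaw err 1.05 roll -0.21 F [ 0.6 -1.6 -3.6] T [ 0.   -0.16 -0.05] w 0.0294 q [ 32.7  10.7 -38.9 115.9  18.7  55.5  -1.1]
top conf 0.82 tart s mm 6 IoU 0.836 IoU@0 0.834
scene conf 0.67 tart s mm 36 IoU 0.684 IoU@0 0.655
```

View pics/a1.png

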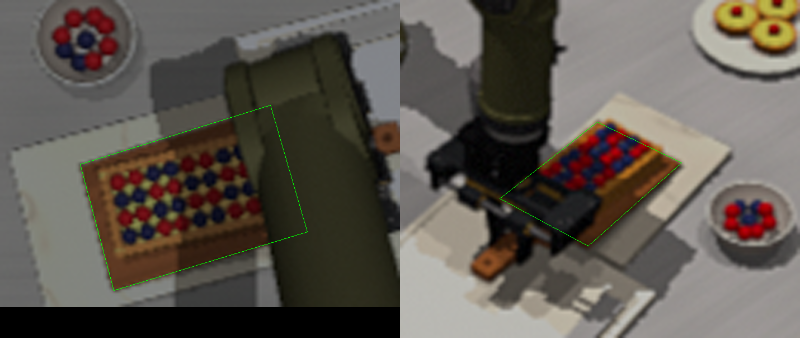

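```bash
python3 - <<'E'
s=open("st2.py").read()
s=s.replace("        ims.append(im)\n","""        for sh,col in ((0,(255,0,255)),(.032,(0,255,255))):
            L=R.from_euler("z",-2.2,degrees=True).apply(np.array([[.08+sh,.045,.038],[.08+sh,-.045,.038]]))
            uv=(proj(P,O+L@B.T)-[b[2],b[0]]+.4)*5.5
            cv2.polylines(im,[np.round(uv).astype(int)],False,col,1)
        ims.append(im)
""")
open("st2.py","w").write(s)
E
```

{"op": "carry_out", "data": {"increments": "0 0.0013 0 -0.0045 0 -1 0; 0 0.0019 0 -0.0068 0 -1.5 0; 0 0.0019 0 -0.0068 0 -1.5 0; 0 0.0013 0 -0.0045 0 -1 0; 0 0 0 0 0 0 0; 0 0 0 0 0 0 0"}}

```text
time_s: 11.12
tool_pos: [0.4942, -0.0284, 0.147]
tool_rot: [179.8, 13.9, 105.0]
force: [0.7, -1.0, -2.4]
grip_width: 0.0295
```

```bash
python3 st2.py a2
```

```text
t 11.12 tilt 13.93 sgn -0.24 front slab x,y,z mm [51.7 10.  13.6] rot yaw err 0.93 roll -0.15 F [ 0.7 -1.  -2.4] T [ 0.37 -0.06 -0.05] w 0.0295 q [ 29.6   8.3 -39.7 116.1  22.7  58.1  -6.9]
top conf 0.72 tart s mm 56 IoU 0.082 IoU@0 0.038
scene conf 0.8 tart s mm 72 IoU 0.595 IoU@0 0.539
```

View pics/a2.png

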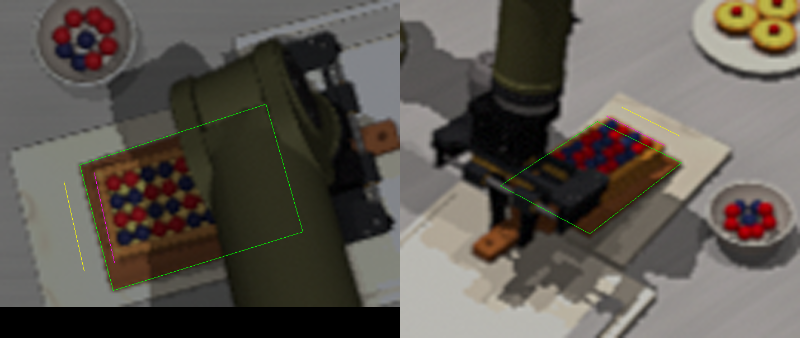

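{"op": "carry_out", "data": {"increments": "0 0.0013 0 -0.0045 0 -1 0; 0 0.0013 0 -0.0045 0 -1 0; 0 0 0 0 0 0 0; 0 0 0 0 0 0 0"}}

```text
time_s: 11.82
tool_pos: [0.4928, -0.0236, 0.1554]
tool_rot: [179.9, 16.0, 105.0]
force: [-0.3, -0.3, -3.4]
grip_width: 0.0297
```

```bash
python3 st2.py a3
```

```text
t 11.82 tilt 16.05 sgn -0.28 front slab x,y,z mm [51.7 10.1 13.5] rot yaw err 0.9 roll -0.12 F [-0.3 -0.3 -3.4] T [ 0.43 -0.13 -0.07] w 0.0297 q [ 28.4   7.5 -40.1 116.1  24.4  59.4  -9.3]
top conf 0.79 tart s mm 72 IoU 0.442 IoU@0 0.428
scene conf 0.76 tart s mm 52 IoU 0.582 IoU@0 0.511
```

View pics/a3.png

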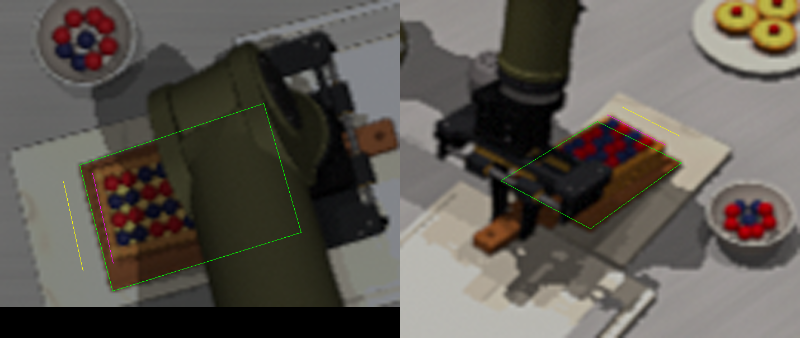

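{"op": "carry_out", "data": {"increments": "0 0.0013 0 -0.0046 0 -1 0; 0 0 0 0 0 0 0; 0 0 0 0 0 0 0"}}

```text
time_s: 12.4
tool_pos: [0.4921, -0.021, 0.1596]
tool_rot: [179.9, 17.1, 104.9]
force: [0.3, -0.8, -1.6]
grip_width: 0.0295
```

```bash
python3 st2.py a4
```

```text
t 12.4 tilt 17.09 sgn -0.29 front slab x,y,z mm [51.7 10.  13.5] rot yaw err 0.89 roll -0.12 F [ 0.3 -0.8 -1.6] T [ 0.48 -0.1  -0.08] w 0.0295 q [ 27.7   7.1 -40.4 116.1  25.2  60.1 -10.5]
top conf 0.61 tart s mm 72 IoU 0.406 IoU@0 0.391
scene conf 0.77 tart s mm 68 IoU 0.533 IoU@0 0.486
```

View pics/a4.png

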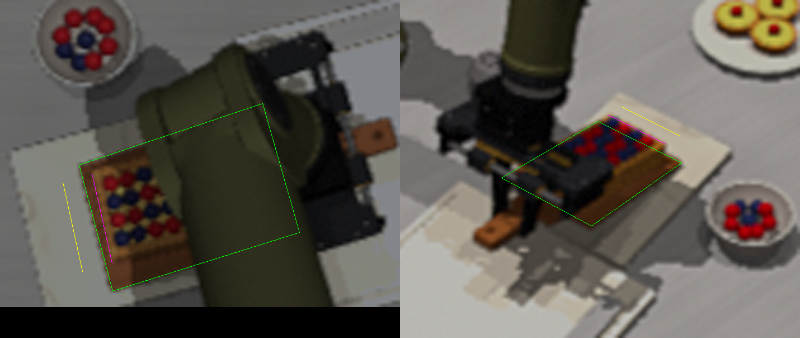

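Still at s≈0 (crust edge on the magenta line). Continue.

{"op": "carry_out", "data": {"increments": "0 0.0013 0 -0.0046 0 -1 0; 0 0 0 0 0 0 0; 0 0 0 0 0 0 0"}}

```text
time_s: 12.98
tool_pos: [0.4914, -0.0184, 0.1638]
tool_rot: [179.9, 18.1, 104.9]
force: [-0.9, -0.1, -2.4]
grip_width: 0.0296
```

```bash
python3 st2.py a5
```

```text
t 12.97 tilt 18.15 sgn -0.31 front slab x,y,z mm [51.8 10.  13.6] rot yaw err 0.88 roll -0.12 F [-0.9 -0.1 -2.4] T [ 0.46 -0.01 -0.05] w 0.0296 q [ 27.1   6.8 -40.6 116.1  26.1  60.8 -11.7]
top conf 0.95 tart s mm 72 IoU 0.352 IoU@0 0.339
scene conf 0.59 tart s mm 56 IoU 0.498 IoU@0 0.455
```

View pics/a5.png

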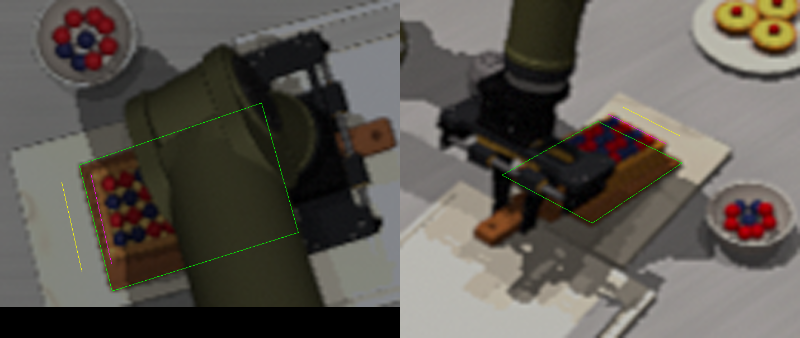

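{"op": "carry_out", "data": {"increments": "0 0.0013 0 -0.0046 0 -1 0; 0 0 0 0 0 0 0; 0 0 0 0 0 0 0"}}

```text
time_s: 13.55
tool_pos: [0.4906, -0.0156, 0.168]
tool_rot: [179.9, 19.2, 104.9]
force: [0.4, -0.1, -1.7]
grip_width: 0.0295
```

```bash
python3 st2.py a6
```

```text
t 13.55 tilt 19.21 sgn -0.33 front slab x,y,z mm [51.8 10.  13.6] rot yaw err 0.87 roll -0.11 F [ 0.4 -0.1 -1.7] T [ 0.59 -0.04 -0.05] w 0.0295 q [ 26.5   6.5 -40.9 116.1  26.9  61.5 -12.9]
top conf 0.85 tart s mm 76 IoU 0.263 IoU@0 0.254
scene conf 0.66 tart s mm 56 IoU 0.452 IoU@0 0.412
```

View pics/a6.png

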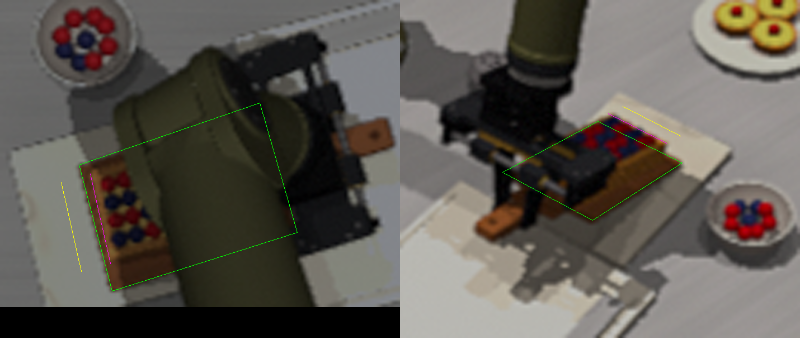

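{"op": "carry_out", "data": {"increments": "0 0.0013 0 -0.0046 0 -1 0; 0 0 0 0 0 0 0; 0 0 0 0 0 0 0"}}

```text
time_s: 14.12
tool_pos: [0.4898, -0.0128, 0.1721]
tool_rot: [179.9, 20.3, 104.9]
force: [-0.0, -0.8, -2.1]
grip_width: 0.0295
```

```bash
python3 st2.py a7
```

```text
t 14.12 tilt 20.27 sgn -0.35 front slab x,y,z mm [51.8 10.  13.7] rot yaw err 0.86 roll -0.12 F [-0.  -0.8 -2.1] T [ 0.61 -0.06 -0.09] w 0.0295 q [ 25.8   6.2 -41.2 116.   27.8  62.3 -14. ]
top conf 0.65 tart s mm 76 IoU 0.214 IoU@0 0.207
scene conf 0.65 tart s mm 58 IoU 0.426 IoU@0 0.379
```

View pics/a7.png

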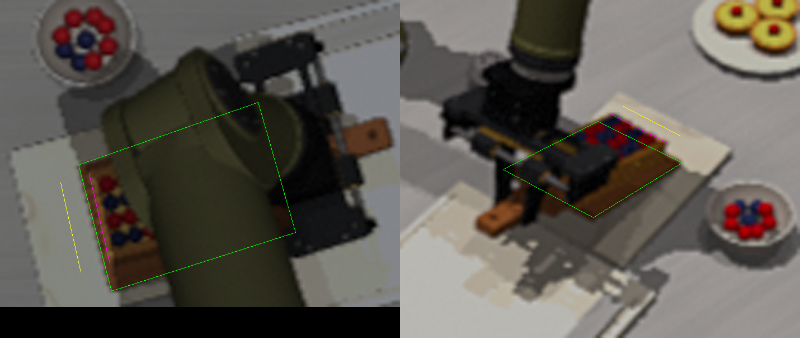

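{"op": "carry_out", "data": {"increments": "0 0.0013 0 -0.0046 0 -1 0; 0 0 0 0 0 0 0; 0 0 0 0 0 0 0"}}

```text
time_s: 14.7
tool_pos: [0.489, -0.0099, 0.1762]
tool_rot: [179.9, 21.3, 104.9]
force: [0.9, -1.1, -2.5]
grip_width: 0.0297
```

```bash
python3 st2.py a8
```

```text
t 14.7 tilt 21.32 sgn -0.36 front slab x,y,z mm [51.9 10.  13.7] rot yaw err 0.84 roll -0.11 F [ 0.9 -1.1 -2.5] T [ 0.67 -0.01 -0.02] w 0.0297 q [ 25.2   6.  -41.5 116.   28.6  63.1 -15.2]
top conf 0.66 tart s mm 74 IoU 0.173 IoU@0 0.165
scene conf 0.68 tart s mm 36 IoU 0.403 IoU@0 0.392
```

View pics/a8.png

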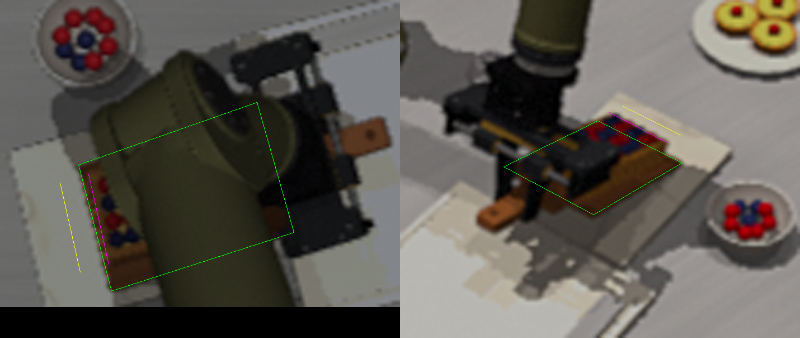

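{"op": "carry_out", "data": {"increments": "0 0.0013 0 -0.0046 0 -1 0; 0 0 0 0 0 0 0; 0 0 0 0 0 0 0"}}

```text
time_s: 15.28
tool_pos: [0.4882, -0.0069, 0.1802]
tool_rot: [179.9, 22.4, 104.9]
force: [0.3, -0.3, -2.5]
grip_width: 0.0296
```

```bash
python3 st2.py a9
```

```text
t 15.28 tilt 22.38 sgn -0.38 front slab x,y,z mm [51.9  9.9 13.8] rot yaw err 0.83 roll -0.11 F [ 0.3 -0.3 -2.5] T [ 0.62  0.04 -0.03] w 0.0296 q [ 24.6   5.8 -41.8 115.9  29.5  63.9 -16.4]
top conf 0.72 tart s mm 76 IoU 0.124 IoU@0 0.103
scene conf 0.82 tart s mm 40 IoU 0.443 IoU@0 0.373
```

View pics/a9.png

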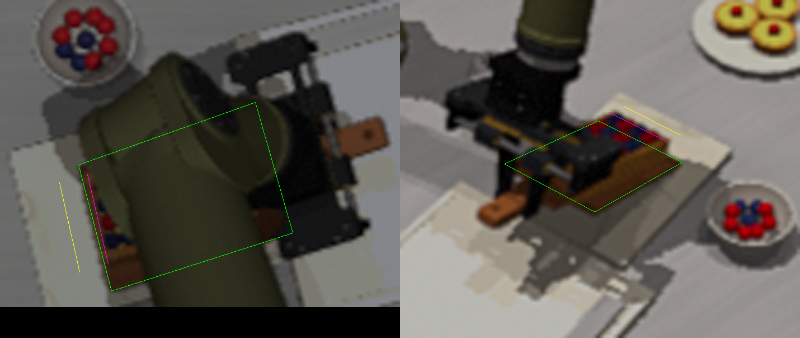

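{"op": "carry_out", "data": {"increments": "0 0.0007 0 -0.0023 0 -0.5 0; 0 0 0 0 0 0 0; 0 0 0 0 0 0 0"}}

```text
time_s: 15.85
tool_pos: [0.4878, -0.0055, 0.1822]
tool_rot: [179.9, 22.9, 104.9]
force: [-0.8, 0.3, -2.5]
grip_width: 0.0295
```

```bash
sed -i 's/("top",(190,290,200,330)),("scene",(130,240,210,340))/("top",(215,285,205,275)),("scene",(150,220,250,320))/; s/5\.5/8/g' st2.py; python3 st2.py b0
```

```text
t 15.85 tilt 22.91 sgn -0.39 front slab x,y,z mm [51.8  9.9 13.8] rot yaw err 0.81 roll -0.11 F [-0.8  0.3 -2.5] T [ 0.61  0.04 -0.03] w 0.0295 q [ 24.2   5.7 -42.  115.9  29.9  64.3 -17. ]
top conf 0.75 tart s mm 66 IoU 0.105 IoU@0 0.065
scene conf 0.84 tart s mm 64 IoU 0.443 IoU@0 0.363
```

View pics/b0.png

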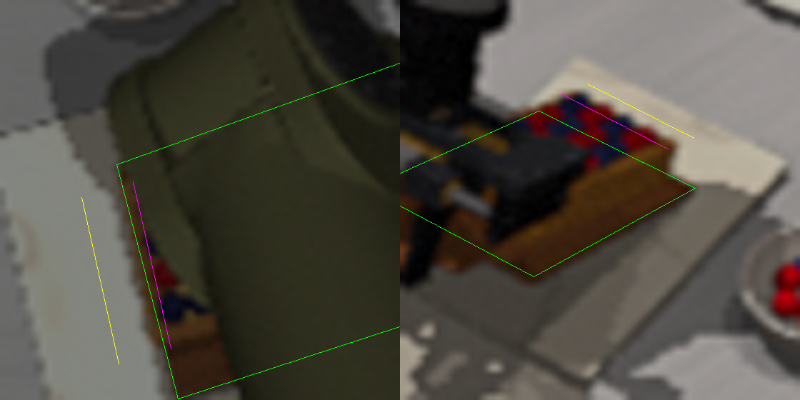

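{"op": "carry_out", "data": {"increments": "0 0 0 0 0 0 0; 0 0 0 0 0 0 0; 0 0 0 0 0 0 0"}}

```text
time_s: 16.42
tool_pos: [0.4878, -0.0055, 0.1821]
tool_rot: [179.9, 22.9, 104.9]
force: [0.2, -0.4, -2.5]
grip_width: 0.0294
```

```bash
python3 st2.py b1
```

```text
t 16.43 tilt 22.9 sgn -0.39 front slab x,y,z mm [51.9  9.9 13.8] rot yaw err 0.81 roll -0.11 F [ 0.2 -0.4 -2.5] T [ 0.71  0.02 -0.05] w 0.0294 q [ 24.2   5.7 -42.  115.9  29.9  64.3 -17. ]
top conf 0.87 tart s mm 70 IoU 0.209 IoU@0 0.065
scene conf 0.68 tart s mm 64 IoU 0.473 IoU@0 0.291
```

View pics/b1.png

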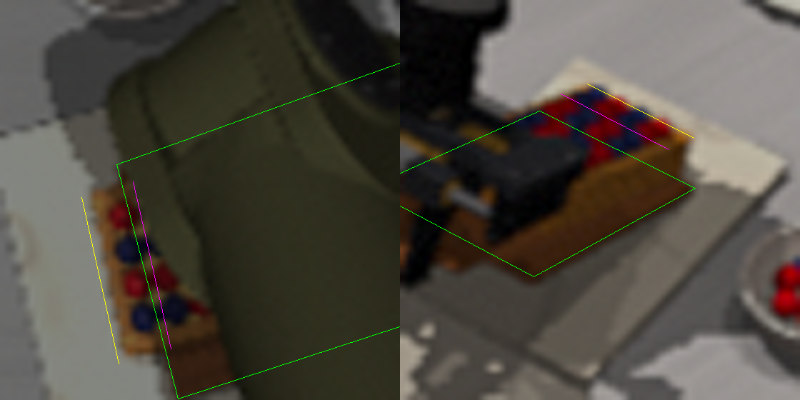

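Sliding: the crust edge is now near the 32 mm line. Hold still.

{"op": "carry_out", "data": {"increments": "0 0 0 0 0 0 0; 0 0 0 0 0 0 0; 0 0 0 0 0 0 0; 0 0 0 0 0 0 0; 0 0 0 0 0 0 0; 0 0 0 0 0 0 0"}}

```text
time_s: 17.38
tool_pos: [0.4878, -0.0055, 0.1822]
tool_rot: [179.9, 22.9, 104.9]
force: [-0.5, -1.0, -1.8]
grip_width: 0.0296
```

```bash
python3 st2.py b2
```

```text
t 17.38 tilt 22.9 sgn -0.39 front slab x,y,z mm [51.9  9.9 13.9] rot yaw err 0.81 roll -0.11 F [-0.5 -1.  -1.8] T [0.61 0.02 0.03] w 0.0296 q [ 24.2   5.7 -42.  115.9  29.9  64.3 -17. ]
top conf 0.78 tart s mm 72 IoU 0.275 IoU@0 0.055
scene conf 0.88 tart s mm 64 IoU 0.533 IoU@0 0.298
```

View pics/b2.png

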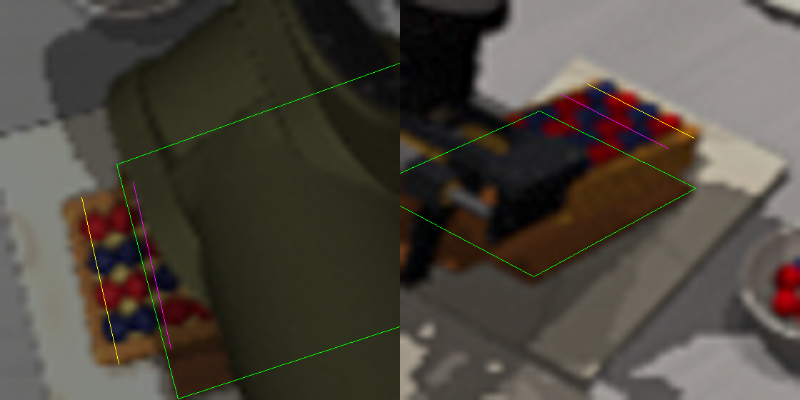

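{"op": "carry_out", "data": {"increments": "0 0 0 0 0 0 0; 0 0 0 0 0 0 0; 0 0 0 0 0 0 0; 0 0 0 0 0 0 0; 0 0 0 0 0 0 0; 0 0 0 0 0 0 0"}}

```text
time_s: 18.32
tool_pos: [0.4878, -0.0055, 0.1822]
tool_rot: [179.9, 22.9, 104.9]
force: [0.1, -1.2, -3.4]
grip_width: 0.0294
```

```bash
python3 st2.py b3
```

```text
t 18.32 tilt 22.9 sgn -0.39 front slab x,y,z mm [51.9  9.9 13.8] rot yaw err 0.81 roll -0.11 F [ 0.1 -1.2 -3.4] T [ 0.61  0.05 -0.06] w 0.0294 q [ 24.2   5.7 -42.  115.9  29.9  64.3 -17. ]
top conf 0.87 tart s mm 72 IoU 0.293 IoU@0 0.062
scene conf 0.8 tart s mm 64 IoU 0.586 IoU@0 0.296
```

View pics/b3.png

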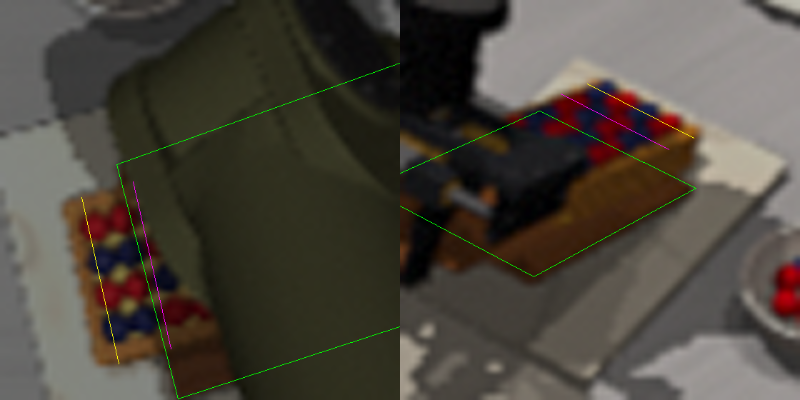

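{"op": "carry_out", "data": {"increments": "0 -0.0018 0 0.0008 0 0 0; 0 -0.0037 0 0.0016 0 0 0; 0 -0.0055 0 0.0023 0 0 0; 0 -0.0055 0 0.0023 0 0 0; 0 -0.0055 0 0.0023 0 0 0; 0 -0.0055 0 0.0023 0 0 0; 0 -0.0055 0 0.0023 0 0 0; 0 -0.0037 0 0.0016 0 0 0; 0 0 0 0 0 0 0"}}

```text
time_s: 19.65
tool_pos: [0.4983, -0.0459, 0.1814]
tool_rot: [179.9, 22.8, 104.9]
force: [-0.7, 0.8, -0.8]
grip_width: 0.0294
```

```bash
sed -i 's/"top",(215,285,205,275)/"top",(205,295,195,285)/; s/"scene",(150,220,250,320)/"scene",(140,230,235,325)/' st2.py; python3 st2.py c0
```

```text
t 19.65 tilt 22.77 sgn -0.39 front slab x,y,z mm [10.5  9.6 13.6] rot yaw err 0.83 roll -0.08 F [-0.7  0.8 -0.8] T [ 0.84  0.11 -0.04] w 0.0294 q [ 27.1   6.  -39.7 115.5  30.3  62.3 -12.5]
top conf 0.67 tart s mm 78 IoU 0.564 IoU@0 0.111
scene conf 0.65 tart s mm 78 IoU 0.59 IoU@0 0.235
```

View pics/c0.png

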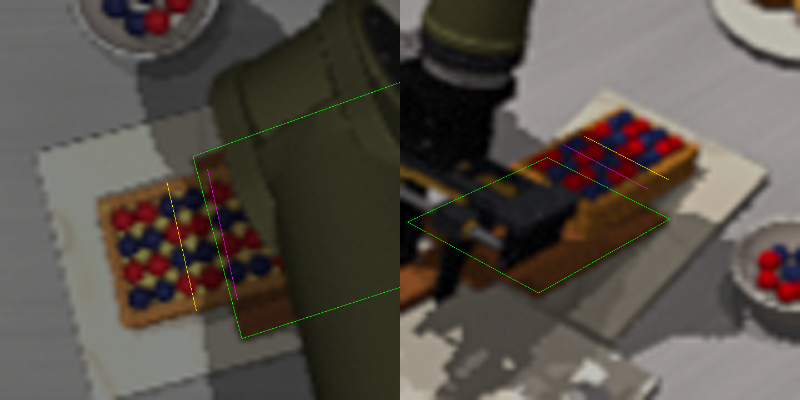

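{"op": "carry_out", "data": {"increments": "0 -0.0028 0 0.0012 0 0 0; 0 -0.0055 0 0.0023 0 0 0; 0 -0.0055 0 0.0023 0 0 0; 0 -0.0055 0 0.0023 0 0 0; 0 -0.0055 0 0.0023 0 0 0; 0 -0.0055 0 0.0023 0 0 0; 0 -0.0055 0 0.0023 0 0 0; 0 -0.0055 0 0.0023 0 0 0; 0 -0.0055 0 0.0023 0 0 0; 0 -0.0055 0 0.0023 0 0 0; 0 -0.0055 0 0.0023 0 0 0; 0 -0.0055 0 0.0023 0 0 0; 0 -0.0028 0 0.0012 0 0 0; 0 0 0 0 0 0 0"}}

```text
time_s: 21.6
tool_pos: [0.518, -0.1189, 0.1811]
tool_rot: [179.9, 22.7, 105.0]
force: [-0.6, 0.6, -0.9]
grip_width: 0.0297
```

```bash
python3 st2.py c1
```

```text
t 21.6 tilt 22.7 sgn -0.39 front slab x,y,z mm [-64.9   8.6  13.6] rot yaw err 0.9 roll -0.06 F [-0.6  0.6 -0.9] T [0.94 0.1  0.02] w 0.0297 q [ 31.9   7.7 -35.9 113.7  31.5  59.3  -4.9]
top conf 0.92 tart s mm 78 IoU 0.334 IoU@0 0.037
scene conf 0.98 tart s mm 78 IoU 0.292 IoU@0 0.08
```

View pics/c1.png

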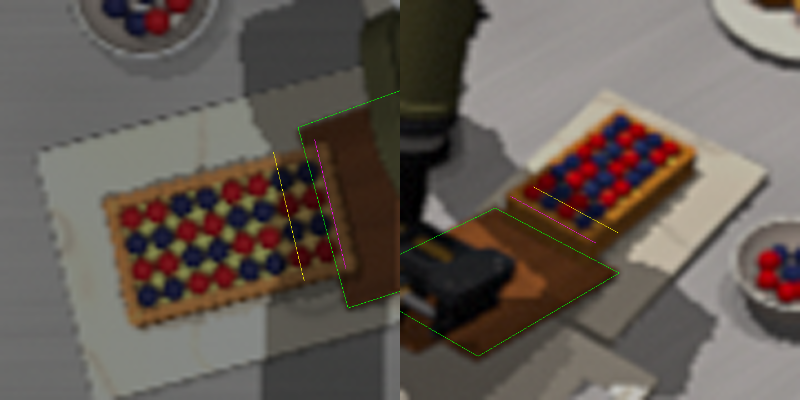

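Nearly out; the tart stays put. Continue slowly.

{"op": "carry_out", "data": {"increments": "0 -0.0028 0 0.0012 0 0 0; 0 -0.0037 0 0.0016 0 0 0; 0 -0.0037 0 0.0016 0 0 0; 0 -0.0037 0 0.0016 0 0 0; 0 -0.0037 0 0.0016 0 0 0; 0 -0.0037 0 0.0016 0 0 0; 0 -0.0037 0 0.0016 0 0 0; 0 -0.0037 0 0.0016 0 0 0; 0 -0.0037 0 0.0016 0 0 0; 0 -0.0037 0 0.0016 0 0 0; 0 0 0 0 0 0 0; 0 0 0 0 0 0 0"}}

```text
time_s: 23.3
tool_pos: [0.529, -0.1595, 0.181]
tool_rot: [179.9, 22.7, 105.0]
force: [-1.3, 1.7, -1.4]
grip_width: 0.0295
```

```bash
python3 st2.py c2
```

```text
t 23.3 tilt 22.74 sgn -0.39 front slab x,y,z mm [-107.1    7.7   13.3] rot yaw err 0.92 roll -0.08 F [-1.3  1.7 -1.4] T [ 1.   0.1 -0. ] w 0.0295 q [ 34.3   9.2 -34.  112.1  32.3  57.9  -1. ]
top conf 0.77 tart s mm 78 IoU 0.134 IoU@0 0.0
scene conf 0.57 tart s mm 78 IoU 0.158 IoU@0 0.0
```

View pics/c2.png

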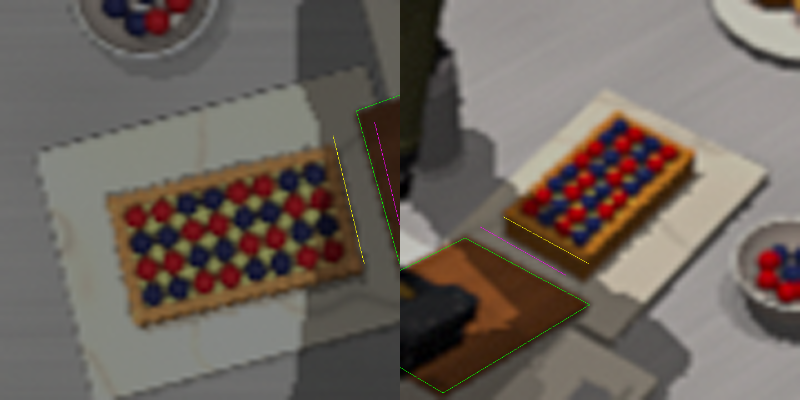

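{"op": "carry_out", "data": {"increments": "0 -0.0013 0 0.0045 0 1 0; 0 -0.0026 0 0.009 0 2 0; 0 -0.0026 0 0.009 0 2 0; 0 -0.0026 0 0.009 0 2 0; 0 -0.0026 0 0.009 0 2 0; 0 -0.0026 0 0.009 0 2 0; 0 -0.0026 0 0.009 0 2 0; 0 -0.0026 0 0.009 0 2 0; 0 -0.0013 0 0.0045 0 1 0; 0 0 0 0 0 0 0"}}

```text
time_s: 24.75
tool_pos: [0.5391, -0.1992, 0.1126]
tool_rot: [180.0, 5.8, 105.0]
force: [-0.7, -0.6, -1.6]
grip_width: 0.0296
```

```bash
python3 st2.py; python3 st.py
```

```text
t 24.75 tilt 5.79 sgn -0.1 front slab x,y,z mm [-108.3    8.4   13.8] rot yaw err 0.93 roll -0.04 F [-0.7 -0.6 -1.6] T [ 0.32 -0.16 -0.03] w 0.0296 q [ 43.3  19.7 -32.6 106.7  19.1  55.3  16.7]
24.75 [ 0.5391 -0.1992  0.1126] [179.96   5.79 104.98] F [-0.7 -0.6 -1.6] T [ 0.32 -0.16 -0.03] w 0.0296 q [ 43.3  19.7 -32.6 106.7  19.1  55.3  16.7]
to grasp, tool axes [-0.0028  0.0028  0.026 ]
```

{"op": "carry_out", "data": {"increments": "0 -0.0019 0 0.0068 0 1.5 0; 0 -0.0019 0 0.0068 0 1.5 0; 0 -0.0016 0 0.0056 0 1.3 0; 0 -0.0013 0 0.0045 0 1 0; 0 0 0 0 0 0 0"}}

```text
time_s: 25.38
tool_pos: [0.5417, -0.2073, 0.0881]
tool_rot: [179.9, 0.2, 105.1]
force: [-0.3, 0.3, -0.8]
grip_width: 0.0296
```

```bash
python3 st2.py; python3 st.py
```

```text
t 25.38 tilt 0.18 sgn -0.0 front slab x,y,z mm [-108.4    8.3   14.4] rot yaw err 1.02 roll -0.06 F [-0.3  0.3 -0.8] T [ 0.1  -0.22 -0.01] w 0.0296 q [ 45.9  24.1 -32.9 104.5  15.6  55.8  21.5]
25.38 [ 0.5417 -0.2073  0.0881] [1.7994e+02 1.7000e-01 1.0507e+02] F [-0.3  0.3 -0.8] T [ 0.1  -0.22 -0.01] w 0.0296 q [ 45.9  24.1 -32.9 104.5  15.6  55.8  21.5]
to grasp, tool axes [0.0031 0.0024 0.0011]
```

Flat. Open and rise.

{"op": "carry_out", "data": {"increments": "0.6 0 0 0 0 0 0; 1 0 0 0 0 0 0; 1 0 0 0 0 0 0; 1 0 0 0 0 0 0; 1 0 0 0 0 0 0; 1 0 0 0 0 0 0"}}

```text
time_s: 26.12
tool_pos: [0.5424, -0.2076, 0.0896]
tool_rot: [179.9, 0.3, 105.1]
force: [0.0, -0.3, -0.5]
grip_width: 0.0814
```

{"op": "carry_out", "data": {"increments": "1 0 0 -0.01 0 0 0; 1 0 0 -0.02 0 0 0; 1 0 0 -0.03 0 0 0; 1 -0.03 0 -0.03 0 0 0; 1 -0.05 0 -0.03 0 0 0; 1 -0.05 0 -0.03 0 0 0; 1 -0.05 0 -0.02 0 0 0; 1 -0.05 0 0 0 0 0; 1 -0.05 0 0 0 0 0; 1 -0.04 0 0 0 0 0; 1 0 0 0 0 0 0"}}

```text
time_s: 27.5
tool_pos: [0.6299, -0.5228, 0.2868]
tool_rot: [179.2, 1.0, 105.4]
force: [-0.7, 0.6, -0.4]
grip_width: 0.0874
```

```bash
python3 st.py; python3 - <<'E'
from cell import *
from h import *
import cv2
for n,b in (("top",(140,340,190,456)),("scene",(130,330,120,386))):
    a=read_camera(n)["img"];cv2.imwrite(f"pics/{n}9.png",cv2.resize(a[b[0]:b[1],b[2]:b[3]],None,fx=3,fy=3,interpolation=cv2.INTER_CUBIC))
E
```

```text
27.5 [ 0.6299 -0.5228  0.2868] [179.16   1.   105.38] F [-0.7  0.6 -0.4] T [ 0.05 -0.07  0.01] w 0.0874 q [ 51.   42.1 -27.1  52.1  17.9  87.8  45.4]
to grasp, tool axes [ 0.3341 -0.0018  0.194 ]
```

View pics/top9.png

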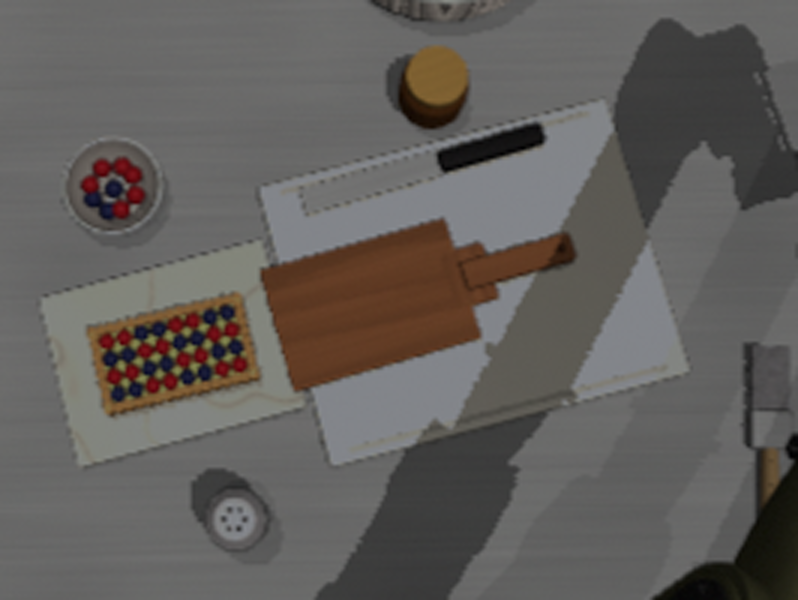

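View pics/scene9.png

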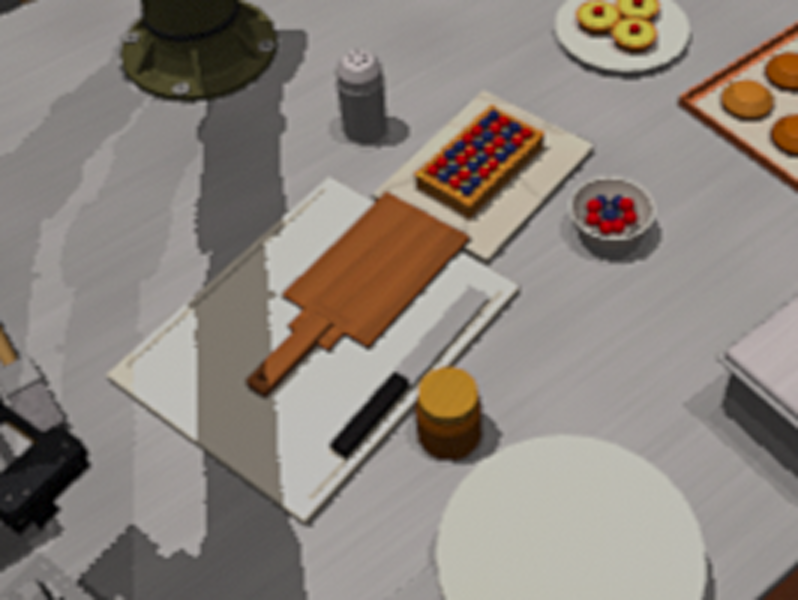

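Verify the tart pose against the slab numerically.

```bash
python3 - <<'E'
from cell import *
from h import *
T=read_camera("top");S=read_camera("scene")
t=lambda x,y:(x/3-1/3+190,y/3-1/3+140)
s=lambda x,y:(x/3-1/3+120,y/3-1/3+130)
L=rect(.16,.09,.043);a=[t(109,413),t(87,328),t(239,292),t(260,379)];b=[s(490,106),s(545,137),s(469,204),s(416,174)]
f=lambda q:np.r_[(proj(T,w(q,L))-a).ravel(),(proj(S,w(q,L))-b).ravel()]
g=least_squares(f,[.46,.14,1.8],loss="soft_l1");print(np.round(f(g.x),1))
c=np.radians(104.05);d=g.x[:2]-[.456,.1507];u=np.array([np.cos(c),np.sin(c)])
print("slab x,y mm",d@u*1e3,d@[-u[1],u[0]]*1e3,"yaw",np.degrees(g.x[2])-104.05)
E
```

```text
[-1.4  0.4 -0.2 -0.3  0.6 -0.4  0.3 -0.5  0.  -0.8  0.2 -1.3 -0.1  0.9
 -1.4 -0.1]
slab x,y mm -0.8254064540124392 6.480058426844101 yaw -1.6822083545128237
```

```bash
python3 -c "
from cell import *
print(sign_off())"
```

```text
the job is handed in; nothing more can be done
None
```

The tart is on the slab, flat and close to centred, and the job is handed in. The hand-in gives no verdict, so I only have my own camera checks.

- **Slide:** I gripped the board by its handle and pushed it on until its front edge was about 52 mm past the slab's middle. I then raised the handle in steps with the front edge on the slab. The tart began to slide at about 22 to 23 degrees. I held the board still at 22.9 degrees until the tart stopped with its leading end on the slab.
- **Drawing out:** I drew the board back at that slope, laid it flat, let go and moved the arm away. This ended at 27.5 s on the robot's clock, within the 58 s limit.
- **Tart:** In the last pictures its centre is about -1 mm along and +6 mm across from the slab's centre, turned about -1.7 degrees from it. It lies flat and clear of the board.
- **Board:** It lies flat on the cutting board, with its front about 12 mm on the slab's edge. By my estimate that is around 25 to 30 mm behind the tart.
- **Kitchen things:** By eye, the bowl, shaker, jar, palette knife and brush stand where they were.

The automatic estimate of how far the tart had slid was unreliable, because the arm hid part of it. I judged the slide by eye, from lines drawn on the pictures. No other check failed or disagreed.

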